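# Lay out the seasoning board

### The arm

A 6-joint arm with a two-finger parallel gripper is mounted at the origin on the work surface. World frame = base frame: x ahead of the robot, y to its left, z up, the work surface at z = 0. Lengths are in mm, angles in rad, forces in N, time in s.
With the tool pointing down it reaches from about 275 to 750 mm from the base axis. Payload 10.2 kg.
Tool frame: the origin (TCP) lies between the finger pads; the fingertips stand 17 mm ahead of it and the grasp point (between the pads) lies 2 mm behind it; z points along the fingers, y is the line along which they close (so a half turn about z gives the same grasp; the last joint's range is limited). The gripper opens to 85 mm and grips with 20 to 120 N. Pads are 22 mm wide; open, the fingers measure 114 mm over their backs; the gripper's body (76 mm by 85 mm) begins 54 mm behind the grasp point. The pads swing forward as they close: fully open they stand 13 mm farther back than shut.
Start: joints at [-1.417, 0.313, 1.498, -0, 1.331, -0.223], TCP at [193.16, -488.181, 248.294] pointing down, gripper open.
Joint ranges: [-2.94, 2.94], [-0.97, 2.17], [0.19, 2.56], [-1.23, 4.37], [0.02, 3.11], [-2.88, 2.88]. Speed limits (rad/s): [2.39, 2.39, 3.01, 3.14, 3.14, 3.14].

### API

Orientations are given as a unit quaternion [w, x, y, z].
In Python, from rig import * gives the robot as it stands.
- The arm moves only by the tool step_arm, never from a script. Its argument "commands" is text: rows parted by semicolons, each of 7 numbers parted by spaces: the opening, from 0 (shut) to 1 (fully open), then the shift along the tool's x, y, z in cm, then the turn, a rotation vector about the tool's x, y, z in rad. In form: hand x y z rx ry rz; .... A call has 1 to 20 rows; each row is the pose to reach, as a shift and turn from the pose commanded when the call began, along the tool's axes at that moment; what a row does not reach only later rows make up. A row lasts 1/12 s, in which the tool goes at most 41.7 mm and 7.16 degrees, less where a joint would pass 70% of its speed; a pose out of reach is approached as far as the arm can. A call with a gripper value outside its range is refused whole. The fingers move at their own pace and stop on an object; "newtons" is the grip in N (left out, the last holds). Time passes only in rows, so rows that repeat a pose let the fingers close. It gives the time, the measured TCP pose, the force, the opening and the grip force at its end, in the units of the state.
- sense(): the state, without advancing time (a new reading comes with each control period).
- capture(name): name is "side" or "top"; returns the picture (420x560x3 uint8, red, green, blue); there is no depth.
- camera_model(name): a dict with "mtx" (3x3 intrinsics, pixels), "k1" (the pictures are not rectified: a ray, as slopes to the right and down, at radius r is drawn at 1 + k1 r^2 times it, then the intrinsics apply), "eye" and "rotation" of the camera in the world. Camera axes: x right, y down, z forward; pixel columns grow to the right and rows downward; lengths in mm; the calibration is good to about 2 mm. A picture is of the moment at which its call begins. camera_model takes no time and is no camera call.
- finish_job(): hands the job in; it is judged then, once.
Trained networks look in the newest picture that a camera, given by its name, has taken for a name from the list of things; names that differ only in an ending like _2 or _b are one class to them, and where a whole thing is asked for, a point or a joint stands for the part that bears it (a point fixed in the world has none). Each returns a list of dicts, best first, with "score" (0 to 1); they miss things now and then, are a little off and sometimes report something else, mostly with a low value. They report only what shows in the picture. A call takes as long as a camera call. They do not tell look-alikes from the thing itself.
- search_frame(camera, label): "rect" ([centre column, centre row, width, height] in pixels, round what is visible of it).
- trace(camera, label): "mask" (420x560 bool, what is visible of it) and "rect" ([centre column, centre row, width, height] in pixels, round what is visible of it).
- spot_point(camera, label): "xy" ([column, row] in pixels: a listed point, or the origin of a listed thing).
The state is a dict: "time_s": time; "joints": joint angles; "dq": joint speeds; "tau": joint torques, N m; "eef_pos": TCP position; "ee_rot": TCP orientation; "force": force on the tool from outside, world axes, zero at the start; "wrist_torque": the same for the moment, N m; "grip_width": opening from 0.0 (shut) to 1.0 (fully open); "grip_force": force on a finger pad.
Only numpy, scipy, OpenCV 4.12 (cv2) and the standard library are available. Lean on these libraries where they do the work, as an engineer would, in place of code of your own. Each camera call takes 0.05 s, during which the arm holds its last target. There are 200 camera calls.

### The job

Lay out the serving board for the next guests: the grey tub centred on the blue mat with the yellow tub stacked on top of it, its lugs fully home in the grey tub's notches; the white bottle upright in the centre of the green mat; and the amber jar upright between them, centred on the ring burnt into the middle of the board. Leave the bowl and the cup where they stand.

Things in the scene. Friction and masses are not known exactly. Their poses are not given: they have to be found in the camera images.
- board: Fixed wooden serving board, 375 long (its y) by 120 (its x), 15 thick; origin in the centre of its underside, z up, so its top is at z = 15. A thin dark ring, 54 across, burnt into the top marks its middle (directly above the origin). Two mats lie on it, centred 125 either side of the middle; which colour is at which end varies. (mm)
- blue_mat: Fixed flat blue mat, 110 x 110, 3 thick, on one end of the board. Origin: centre of its underside (15 above the table; its top is 18 above the table). (mm)
- green_mat: Fixed flat green mat, 110 x 110, 3 thick, on the other end of the board. Origin: centre of its underside (15 above the table; its top is 18 above the table). (mm)
- grey_tub: Grey open tub, 90 long (x), 60 wide (y), 45 high, walls 5. Origin: centre of floor underside, z up, rim at z 45. Stands on 3 lugs reaching z -8, in line with the walls: 20 wide at the middle of the +x end; 14 long under each long wall, centred at x -18 (lower half of each lug 4 narrower). Above each lug the rim has a notch through the wall, 10 deep, 3 longer than the lug. Grip across 60. (mm)
- yellow_tub: Yellow open tub, the same as the grey one in shape, size, lugs, notches, origin and axes. It stacks on the grey tub only the same way round (x along x): fully home, its lugs are in the notches and its origin is 45 above the grey one's; if the lugs miss, it sits up to 8 higher. Each tub weighs about 110 g; alone, its origin is 8 above what it stands on. (mm)
- bottle: Loose closed white plastic bottle with a red cap and a green band, standing upright: 48 across up to a height of 88, cap 28 across from 98 to 120 (the top). Origin: centre of its base, z up. About 200 g. (mm)
- jar: Loose closed round amber jar with a black lid, standing upright: 52 across up to a height of 52, lid 50 across from 58 to 75 (the top). Origin: centre of its base, z up. About 200 g. (mm)
- bowl: Bystander, to be left alone: loose white bowl, 110 across the rim, 50 high. Origin: centre of its base. (mm)
- cup: Bystander, to be left alone: loose steel cup, 74 across the rim, 85 high. Origin: centre of its base. (mm)
Mind the look-alikes: they are no part of the job. What is shaped like the grey_tub but pink or purple is not meant.

How it is judged (in metres and radians):
At the end, for the whole second after the job is handed in: Grey tub level, within 15 mm of the blue mat's centre; yellow tub seated on it, lugs in notches (45 +/- 4 mm up, within 6 mm, 0.1 rad); bottle on the green mat and jar on the board, within 15 mm of mat centre and board middle; all within 0.1 rad of upright, released, at rest (horizontal distance between grey_tub and blue_mat below 0.015 m and z of grey_tub in the frame of board between 0.02 and 0.031 m and horizontal distance between yellow_tub and grey_tub below 0.006 m and z of yellow_tub in the frame of grey_tub between 0.041 and 0.049 m and angle between the x axis of yellow_tub and the x axis of grey_tub, either way round below 0.1 rad and horizontal distance between bottle and green_mat below 0.015 m and z of bottle in the frame of board between 0.012 and 0.024 m and horizontal distance between jar and board below 0.015 m and z of jar in the frame of board between 0.01 and 0.021 m and angle between each of grey_tub, yellow_tub, bottle, jar's own z axis and vertical below 0.1 rad and linear speed of each of grey_tub, yellow_tub, bottle, jar below 0.02 m/s); the robot touches nothing.
It fails at once if the bowl is moved more than 25 mm (distance of bowl from where it was at the start of the episode above 0.025 m).
It fails at once if the cup is moved more than 25 mm (distance of cup from where it was at the start of the episode above 0.025 m).
It also fails if it takes over 128 s, if anything falls off the work surface, if the arm or the gripper's body presses on something with over 40 N, if the wrist force passes 120 N, or if a joint passes its speed limit or range.

## Working session

There is one attempt and no reset: what is moved stays moved. The work goes in short steps, Python scripts to look and compute and a tool call to move; the robot and the scene stay as the last step left them, time stands still between calls to the robot, and variables do not carry over. Pictures are saved under pics/ and viewed, at most 14 in all, crops included, and the job is handed in when it is done.

Besides the shell and the picture viewer there is one more tool, called after "Emit:" in YAML: its name, and indented under it one key for each argument. step_arm: Moves the arm, as the interface text tells. Its arguments: {"type":"object","properties":{"commands":{"type":"string"},"newtons":{"type":"number"}},"required":["commands"]}

```bash
mkdir -p pics; ls; python3 - <<'E'
from rig import *
import cv2,numpy as np
print(sense())
for n in("side","top"):
    im=capture(n); cv2.imwrite(f"pics/{n}0.png",im[:,:,::-1]); print(n,camera_model(n))
    for l in("grey_tub","yellow_tub","bottle","jar","bowl","cup","board","blue_mat","green_mat"):
        print(l,[(np.round(d["rect"]).astype(int).tolist(),round(d["score"],2)) for d in search_frame(n,l)],[(np.round(d["xy"],1).tolist(),round(d["score"],2)) for d in spot_point(n,l)])
E
```

```text
pics
{'time_s': 0.0, 'joints': array([-1.41740942e+00,  3.13442733e-01,  1.49843316e+00,  1.38507911e-05,
        1.33095856e+00, -2.23423860e-01]), 'dq': array([ 0.00053948,  0.00083415, -0.0019414 , -0.00025982,  0.00050195,
        0.0002728 ]), 'tau': array([ 2.61893001e-04, -4.12275553e+01, -2.59733301e+01, -1.75543041e-04,
        4.24821832e-03,  5.07263735e-05]), 'eef_pos': array([ 193.12233934, -487.94828093,  247.74024696]), 'ee_rot': array([-6.20283074e-04,  9.82304263e-01,  1.87291079e-01,  2.84605215e-05]), 'force': array([ 0.3639959 ,  0.30881215, -0.36383147]), 'wrist_torque': array([ 0.04024515,  0.01382366, -0.01059004]), 'grip_force': 0.0, 'grip_width': 0.9987966046613782}
side {'mtx': array([[402.94794263,   0.        , 275.84817771],
       [  0.        , 402.94794263, 209.21092215],
       [  0.        ,   0.        ,   1.        ]]), 'k1': -0.07577984735895318, 'eye': array([198.18129028, 782.42497531, 530.21352074]), 'rotation': array([ 0.08743551, -0.15609184,  0.85593337, -0.48514784])}
grey_tub [([334, 255, 52, 40], 0.96), ([280, 233, 34, 43], 0.74), ([337, 
[... 937 characters left out ...]
0645, -0.0331002 ])}
grey_tub [([242, 223, 49, 40], 0.87), ([292, 274, 44, 48], 0.75), ([224, 288, 31, 48], 0.56)] [([224.7, 286.1], 0.83), ([243.5, 225.0], 0.69), ([290.1, 270.6], 0.63)]
yellow_tub [([152, 264, 54, 42], 0.61)] [([152.2, 261.4], 0.58)]
bottle [([333, 228, 24, 25], 0.92)] [([329.4, 229.6], 0.88)]
jar [([422, 264, 33, 29], 0.93)] [([417.2, 262.3], 0.63)]
bowl [([105, 191, 47, 50], 0.88)] [([112.7, 192.7], 0.78)]
cup [([458, 177, 42, 36], 0.97)] [([447.9, 186.7], 0.65)]
board [([265, 158, 170, 76], 0.88)] [([263.7, 149.3], 0.73)]
blue_mat [([213, 141, 58, 54], 0.61)] [([326.6, 229.9], 0.56)]
green_mat [([318, 162, 58, 56], 0.88)] [([318.8, 161.7], 0.87), ([152.1, 264.2], 0.73)]
```

```bash
python3 - <<'E'
import cv2
a=cv2.imread("pics/top0.png");cv2.imwrite("pics/top0b.png",cv2.resize(a[100:340,60:500],(800,436),interpolation=cv2.INTER_CUBIC))
E
```

```text
(no output)
```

View pics/top0b.png

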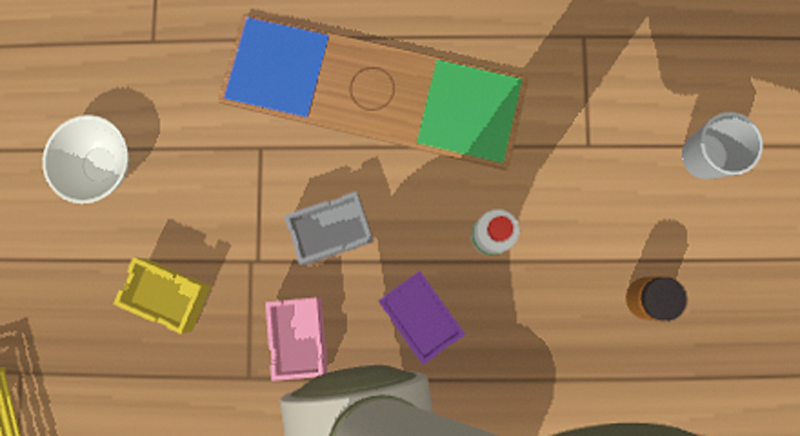

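View pics/side0.png

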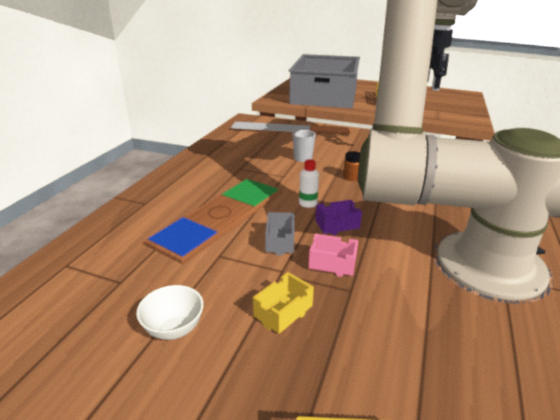

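```bash
cat > h.py <<'E'
from rig import *
import cv2,numpy as np
from scipy.optimize import minimize
from scipy.spatial.transform import Rotation as R
def q2R(q): return R.from_quat([q[1],q[2],q[3],q[0]]).as_matrix()
def proj(n,P):
    c=camera_model(n);X=(np.atleast_2d(P)-c["eye"])@q2R(c["rotation"])
    s=X[:,:2]/X[:,2:];s=s*(1+c["k1"]*(s**2).sum(1,keepdims=True))
    return s*c["mtx"][0,0]+c["mtx"][:2,2]
def place(P,x,y,yaw,z): 
    return np.array(P)@R.from_rotvec([0,0,yaw]).as_matrix().T+[x,y,z]
def circ(r,z): t=np.linspace(0,2*np.pi,40);return np.c_[r*np.cos(t),r*np.sin(t),0*t+z]
def box(a,b,z): return np.array([[i*a/2,j*b/2,z] for i,j in((1,1),(1,-1),(-1,-1),(-1,1))])
LUG=np.array([[x,y,z] for z in(-4,) for x,y in((45,10),(45,-10),(-25,30),(-11,30),(-25,-30),(-11,-30))])
TUB=np.r_[box(90,60,45),box(90,60,0),LUG]
SH=dict(tub=TUB,bottle=np.r_[circ(24,0),circ(24,88),circ(14,98),circ(14,120)],jar=np.r_[circ(26,0),circ(26,52),circ(25,58),circ(25,75)],
 mat=box(110,110,3),cup=np.r_[circ(37,85),circ(26,0)],bowl=np.r_[circ(55,50),circ(25,0)])
S=4
def sil(n,P):
    h=cv2.convexHull(proj(n,P).astype(np.float32)); m=np.zeros((420*S,560*S),np.uint8)
    cv2.fillPoly(m,[np.round((h+.5)*S-.5).astype(np.int32)],1);return m
def up(m): return cv2.GaussianBlur(cv2.resize(m.astype(np.float32),None,fx=S,fy=S,interpolation=cv2.INTER_LINEAR),(0,0),2)>.5
def fit(masks,P,z,p0,yaw=True):
    U={n:up(m) for n,m in masks.items()}
    def f(p):
        c=0
        for n,m in U.items():
            s=sil(n,place(P,p[0],p[1],p[2]/50 if yaw else 0,z))>0;c+=1-(s&m).sum()/max(1,(s|m).sum())
        return c
    best=None
    for a in ([p0[2]] if yaw else [0]):
      x0=np.array([p0[0],p0[1],a*50]); k=3 if yaw else 2
      g=lambda v:f(np.r_[v,x0[k:]])
      r=minimize(g,x0[:k],method="Nelder-Mead",options=dict(initial_simplex=np.vstack([x0[:k]]+[x0[:k]+6*e for e in np.eye(k)]),xatol=.1,fatol=1e-5))
      best=r
    return np.r_[best.x[:2],(best.x[2]/50 if yaw else 0),best.fun/len(U)]
def unproj(n,uv,z):
    r=minimize(lambda p:((proj(n,[p[0],p[1],z])[0]-uv)**2).sum(),[450,0],method="Nelder-Mead");return r.x
def tr(n,l,near):
    d=[d for d in trace(n,l) if np.hypot(*(np.array(d["rect"][:2])-near))<15]
    return d[0]["mask"] if d else None
E
python3 - <<'E'
from h import *
capture("side");capture("top")
J=[("grey_tub","tub",8,(242,223),(280,233)),("yellow_tub","tub",8,(152,264),(285,303)),("grey_tub","tub",8,(224,288),(334,255)),("grey_tub","tub",8,(292,274),(337,217)),("bottle","bottle",0,(333,228),(309,184)),("jar","jar",0,(422,264),(351,166)),("cup","cup",0,(458,177),(302,144)),("bowl","bowl",0,(105,191),(169,312)),("blue_mat","mat",15,(213,141),(182,237)),("green_mat","mat",15,(318,162),(247,194))]
for l,s,z,t,si in J:
    M={"top":tr("top",l,t),"side":tr("side",l,si)};M={k:v for k,v in M.items() if v is not None}
    p0=unproj("top",np.array(t),z+20); yaw=s in("tub","mat")
    a0=0
    if yaw and "top" in M:
        r=cv2.minAreaRect(np.argwhere(M["top"])[:,::-1].astype(np.float32)); b=cv2.boxPoints(r); e=[b[1]-b[0],b[2]-b[1]]; e=max(e,key=np.linalg.norm); a0=np.arctan2(-e[0],-e[1])
    for mm in (M,{k:v for k,v in M.items() if k=="top"},{k:v for k,v in M.items() if k=="side"}):
        if mm: print(l,list(mm),np.round(fit(mm,SH[s],z,(*p0,a0),yaw),3))
ims=[]
a=cv2.imread("pics/top0.png");b=cv2.imread("pics/side0.png")
for im,(u,v) in((a,(242,223)),(a,(152,264)),(b,(280,233)),(b,(285,303))):
    ims.append(cv2.resize(im[v-33:v+33,u-40:u+40],(400,300),interpolation=cv2.INTER_CUBIC)[:300])
cv2.imwrite("pics/crop1.png",np.vstack([np.hstack(ims[:2]),np.hstack(ims[2:])]))
E
```

```text
grey_tub ['top', 'side'] [ 4.4842e+02  8.8437e+01 -1.2570e+00  5.8000e-02]
grey_tub ['top'] [ 4.47269e+02  8.73060e+01 -1.25100e+00  2.70000e-02]
grey_tub ['side'] [ 4.48966e+02  9.01270e+01 -1.25100e+00  4.90000e-02]
yellow_tub ['top', 'side'] [ 3.68345e+02  2.90235e+02 -1.94100e+00  5.30000e-02]
yellow_tub ['top'] [ 3.68024e+02  2.90032e+02 -1.93400e+00  3.70000e-02]
yellow_tub ['side'] [ 3.69295e+02  2.90309e+02 -1.96900e+00  5.20000e-02]
grey_tub ['top', 'side'] [ 3.19217e+02  1.25785e+02 -3.03600e+00  7.10000e-02]
grey_tub ['top'] [ 3.18517e+02  1.25401e+02 -3.02700e+00  4.40000e-02]
grey_tub ['side'] [ 3.19634e+02  1.26035e+02 -3.03700e+00  9.00000e-02]
grey_tub ['top', 'side'] [ 3.44783e+02 -2.16870e+01 -2.51800e+00  7.40000e-02]
grey_tub ['top'] [ 3.43828e+02 -2.24140e+01 -2.50200e+00  6.70000e-02]
grey_tub ['side'] [ 3.44846e+02 -1.95570e+01 -2.46300e+00  6.70000e-02]
bottle ['top', 'side'] [ 4.40928e+02 -1.08251e+02  0.00000e+00  6.00000e-02]
bottle ['top'] [ 4.40713e+02 -1.08163e+02  0.00000e+00  3.10000e-02]
bottle ['side'] [ 4.41752e+02 -1.06387e+02  0.00000e+00  7.40000
[... 364 characters left out ...]
] [ 5.41429e+02 -3.77159e+02  0.00000e+00  6.90000e-02]
bowl ['top', 'side'] [5.27344e+02 2.40000e-02 0.00000e+00 1.00000e+00]
bowl ['top'] [5.27344e+02 2.40000e-02 0.00000e+00 1.00000e+00]
bowl ['side'] [5.27344e+02 2.40000e-02 0.00000e+00 1.00000e+00]
blue_mat ['top', 'side'] [ 6.54103e+02  1.60818e+02 -1.82200e+00  4.80000e-02]
blue_mat ['top'] [ 6.55116e+02  1.59454e+02 -1.82200e+00  2.50000e-02]
blue_mat ['side'] [ 6.53126e+02  1.61875e+02 -1.83100e+00  4.10000e-02]
green_mat ['top', 'side'] [ 5.96197e+02 -8.06800e+01 -1.81100e+00  6.10000e-02]
green_mat ['top'] [ 5.95289e+02 -8.32240e+01 -1.80600e+00  2.60000e-02]
green_mat ['side'] [ 5.96065e+02 -7.79970e+01 -1.80500e+00  4.00000e-02]
```

View pics/crop1.png

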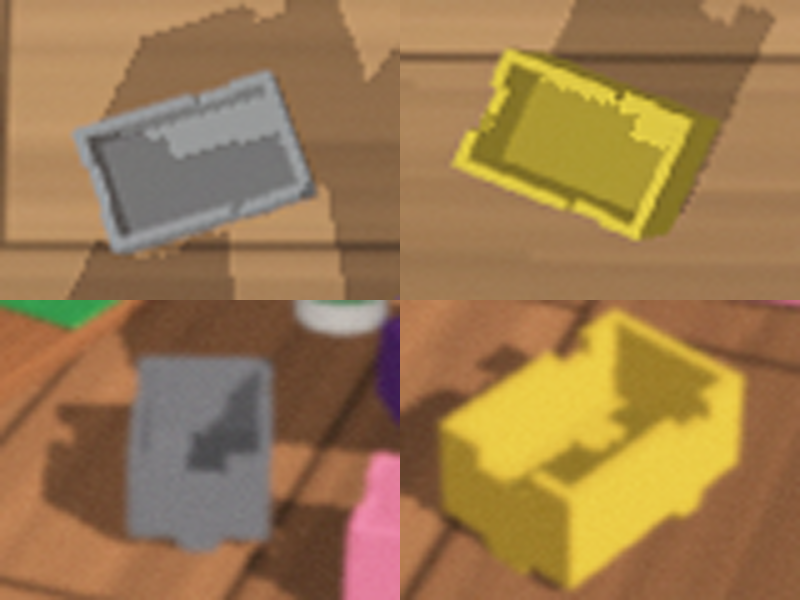

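```bash
cat >> h.py <<'E'
def go(*goals):
    s=sense();p=s["eef_pos"];M=q2R(s["ee_rot"]);psi=np.arctan2(M[1,1],M[0,1])
    print("tcp",np.round(p,1),"psi",round(psi,3),"tilt",np.round(M[:2,2],4),"grip",round(s["grip_width"],3),round(s["grip_force"],1),"t",s["time_s"],"F",np.round(s["force"],1))
    for x,y,z,a in goals:
        print((x,y,z,a),"->",np.round(M.T@(np.array([x,y,z])-p)/10,2),"rz",round((psi-a+np.pi)%(2*np.pi)-np.pi,3))
E
python3 - <<'E'
from h import *
capture("side");capture("top")
for l,t,si,p in(("grey_tub",(242,223),(280,233),(448.4,88.4,1.885)),("yellow_tub",(152,264),(285,303),(368.3,290.2,1.2))):
    M={"top":tr("top",l,t),"side":tr("side",l,si)}
    for mm in (M,{"top":M["top"]},{"side":M["side"]}): print(l,list(mm),np.round(fit(mm,TUB,8,p),3))
go((448,88.5,200,.314),(448,88.5,34,.314))
E
```

```text
Traceback (most recent call last):
  File "h.py", line 24, in fit
    U={n:up(m) for n,m in masks.items()}
         ~~^^^
  File "h.py", line 22, in up
    def up(m): return cv2.GaussianBlur(cv2.resize(m.astype(np.float32),None,fx=S,fy=S,interpolation=cv2.INTER_LINEAR),(0,0),2)>.5
                                                  ^^^^^^^^
AttributeError: 'NoneType' object has no attribute 'astype'
```

```bash
cat >> h.py <<'E'
def both(l,t,si):
    M={}
    for n,c in(("top",t),("side",si)):
        for _ in range(3):
            capture(n); m=tr(n,l,c)
            if m is not None: M[n]=m;break
    return M
E
python3 - <<'E'
from h import *
for l,t,si,p in(("grey_tub",(242,223),(280,233),(448.4,88.4,1.885)),("yellow_tub",(152,264),(285,303),(368.3,290.2,1.2))):
    M=both(l,t,si)
    for k in [list(M)]+[[k] for k in M]: print(l,k,np.round(fit({n:M[n] for n in k},TUB,8,p),3))
go((448,88.5,200,.314),(448,88.5,34,.314))
E
```

```text
grey_tub ['top', 'side'] [4.48345e+02 8.82250e+01 1.88400e+00 6.10000e-02]
grey_tub ['top'] [4.47287e+02 8.75730e+01 1.89300e+00 3.30000e-02]
grey_tub ['side'] [4.49651e+02 8.87430e+01 1.89300e+00 4.90000e-02]
yellow_tub ['top', 'side'] [3.68045e+02 2.89292e+02 1.18500e+00 6.00000e-02]
yellow_tub ['top'] [3.67121e+02 2.88645e+02 1.19300e+00 4.50000e-02]
yellow_tub ['side'] [3.69907e+02 2.89864e+02 1.18000e+00 4.60000e-02]
tcp [ 193.2 -488.2  248.3] psi -1.194 tilt [0.     0.0001] grip 1.004 0.0 t 3.6 F [0.6 1.  0.1]
(448, 88.5, 200, 0.314) -> [ 44.91 -44.25   4.83] rz -1.508
(448, 88.5, 34, 0.314) -> [ 44.91 -44.25  21.43] rz -1.508
```

Emit:
step_arm:
  commands: "1 44.91 -44.25 4.8 0 0 -1.508;1 44.91 -44.25 4.8 0 0 -1.508;1 44.91 -44.25 4.8 0 0 -1.508;1 44.91 -44.25 4.8 0 0 -1.508;1 44.91 -44.25 4.8 0 0 -1.508;1 44.91 -44.25 4.8 0 0 -1.508;1 44.91 -44.25 4.8 0 0 -1.508;1 44.91 -44.25 4.8 0 0 -1.508;1 44.91 -44.25 4.8 0 0 -1.508;1 44.91 -44.25 4.8 0 0 -1.508;1 44.91 -44.25 4.8 0 0 -1.508;1 44.91 -44.25 4.8 0 0 -1.508;1 44.91 -44.25 4.8 0 0 -1.508;1 44.91 -44.25 4.8 0 0 -1.508;1 44.91 -44.25 4.8 0 0 -1.508;1 44.91 -44.25 4.8 0 0 -1.508;1 44.91 -44.25 4.8 0 0 -1.508;1 44.91 -44.25 4.8 0 0 -1.508;1 44.91 -44.25 4.8 0 0 -1.508;1 44.91 -44.25 4.8 0 0 -1.508"

```text
time_s: 5.27
eef_pos: [447.8, 87.2, 200.5]
ee_rot: [0.0, 0.589, 0.808, 0.0]
force: [-0.9, 0.9, -0.4]
grip_width: 1.0
grip_force: 0.0
```

```bash
python3 -c "
from h import *
go((448.3,88.3,200,.314),(448.3,88.3,34,.314))"
```

```text
tcp [447.8  87.2 200.5] psi 0.312 tilt [ 0.0003 -0.0002] grip 1.0 0.0 t 5.2667 F [-0.9  0.9 -0.4]
(448.3, 88.3, 200, 0.314) -> [0.09 0.08 0.05] rz -0.002
(448.3, 88.3, 34, 0.314) -> [ 0.09  0.08 16.65] rz -0.002
```

Emit:
step_arm:
  commands: "1 0.1 0.1 4 0 0 0;1 0.1 0.1 8 0 0 0;1 0.1 0.1 12 0 0 0;1 0.1 0.1 14.5 0 0 0;1 0.1 0.1 16 0 0 0;1 0.1 0.1 16.6 0 0 0;1 0.1 0.1 16.6 0 0 0;0 0.1 0.1 16.6 0 0 0;0 0.1 0.1 16.6 0 0 0;0 0.1 0.1 16.6 0 0 0;0 0.1 0.1 16.6 0 0 0;0 0.1 0.1 16.6 0 0 0;0 0.1 0.1 16.6 0 0 0;0 0.1 0.1 16.6 0 0 0;0 0.1 0.1 16.6 0 0 0;0 0.1 0.1 16.6 0 0 0"
  newtons: 35

```text
time_s: 6.6
eef_pos: [449.4, 89.5, 35.7]
ee_rot: [0.001, 0.588, 0.809, 0.001]
force: [-1.4, -2.2, 6.2]
grip_width: 0.697
grip_force: 37.2
```

```bash
python3 -c "
from h import *
go((448.3,88.3,180,.314),(654.3,161.6,180,-.235),(654.3,161.6,54,-.235))"
```

```text
tcp [449.4  89.5  35.7] psi 0.314 tilt [ 0.0027 -0.0005] grip 0.697 37.2 t 6.6 F [-1.4 -2.2  6.2]
(448.3, 88.3, 180, 0.314) -> [ -0.1   -0.11 -14.43] rz 0.0
(654.3, 161.6, 180, -0.235) -> [  0.51  21.75 -14.38] rz 0.549
(654.3, 161.6, 54, -0.235) -> [ 0.52 21.72 -1.78] rz 0.549
```

Emit:
step_arm:
  commands: "0 0 0 -2 0 0 0;0 0 0 -6 0 0 0;0 0 0 -10 0 0 0;0 0 0 -14 0 0 0;0 0.5 3 -14.4 0 0 0.1;0 0.5 7 -14.4 0 0 0.2;0 0.5 11 -14.4 0 0 0.3;0 0.5 15 -14.4 0 0 0.4;0 0.5 19 -14.4 0 0 0.5;0 0.5 21.7 -14.4 0 0 0.549;0 0.5 21.7 -14.4 0 0 0.549;0 0.5 21.7 -14.4 0 0 0.549;0 0.5 21.7 -14.4 0 0 0.549"

```text
time_s: 7.68
eef_pos: [652.9, 161.5, 178.7]
ee_rot: [-0.0, 0.785, 0.62, -0.0]
force: [0.7, -0.0, -0.8]
grip_width: 0.697
grip_force: 38.8
```

```bash
python3 -c "
from h import *
go((654.3,161.6,54.5,-.235))"
```

```text
tcp [652.9 161.5 178.7] psi -0.234 tilt [-0.0001 -0.    ] grip 0.697 38.8 t 7.6833 F [ 0.7 -0.  -0.8]
(654.3, 161.6, 54.5, -0.235) -> [ 0.05  0.14 12.42] rz 0.001
```

Emit:
step_arm:
  commands: "0 0.05 0.1 4 0 0 0;0 0.05 0.1 8 0 0 0;0 0.05 0.1 10.5 0 0 0;0 0.05 0.1 11.8 0 0 0;0 0.05 0.1 12.2 0 0 0;0 0.05 0.1 12.4 0 0 0;0 0.05 0.1 12.4 0 0 0;0 0.05 0.1 12.4 0 0 0;0 0.05 0.1 12.4 0 0 0"

```text
time_s: 8.43
eef_pos: [655.2, 161.9, 56.0]
ee_rot: [0.001, 0.785, 0.619, 0.001]
force: [0.9, -0.6, -0.2]
grip_width: 0.698
grip_force: 38.8
```

Emit:
step_arm:
  commands: "0 0 0 0.1 0 0 0;0 0 0 0.2 0 0 0;0 0 0 0.2 0 0 0;0 0 0 0.2 0 0 0"

```text
time_s: 8.77
eef_pos: [655.0, 161.9, 53.8]
ee_rot: [0.0, 0.785, 0.619, 0.001]
force: [-2.1, 0.1, 7.2]
grip_width: 0.694
grip_force: 39.6
```

Emit:
step_arm:
  commands: "1 0 0 0 0 0 0;1 0 0 0 0 0 0;1 0 0 0 0 0 0;1 0 0 0 0 0 0;1 0 0 0 0 0 0;1 0 0 -1 0 0 0;1 0 0 -4 0 0 0;1 0 0 -8 0 0 0;1 0 0 -12 0 0 0;1 0 0 -15 0 0 0;1 0 0 -15 0 0 0;1 0 0 -15 0 0 0"

```text
time_s: 9.77
eef_pos: [655.0, 161.9, 204.9]
ee_rot: [0.001, 0.785, 0.619, 0.002]
force: [-0.3, 0.3, -1.9]
grip_width: 1.0
grip_force: 0.0
```

```bash
python3 -c "
from h import *
go((368.1,289.5,200,-.382),(368.1,289.5,36,-.382))"
```

```text
tcp [655.  161.9 204.9] psi -0.235 tilt [0.0043 0.0003] grip 1.0 0.0 t 9.7667 F [-0.3  0.3 -1.9]
(368.1, 289.5, 200, -0.382) -> [  5.73 -30.88   0.37] rz 0.147
(368.1, 289.5, 36, -0.382) -> [  5.71 -30.95  16.77] rz 0.147
```

Emit:
step_arm:
  commands: "1 0.7 -4 0 0 0 0;1 1.4 -8 0 0 0 0;1 2.1 -12 0 0 0 0.05;1 2.9 -16 0 0 0 0.08;1 3.6 -20 0 0 0 0.1;1 4.4 -24 0 0 0 0.147;1 5.2 -28 0 0 0 0.147;1 5.7 -30.9 0 0 0 0.147;1 5.7 -30.9 0 0 0 0.147;1 5.7 -30.9 0 0 0 0.147;1 5.7 -30.9 0 0 0 0.147;1 5.7 -30.9 0 0 0 0.147;1 5.7 -30.9 0 0 0 0.147"

```text
time_s: 10.85
eef_pos: [368.0, 288.7, 201.9]
ee_rot: [-0.0, 0.829, 0.559, -0.0]
force: [1.1, -0.3, 0.9]
grip_width: 0.998
grip_force: 0.0
```

```bash
python3 - <<'E'
from h import *
go((368.1,289.5,200,-.382),(368.1,289.5,36,-.382))
g=[654.3,161.6,1.336]
M=both("grey_tub",proj("top",[654,162,45])[0],proj("side",[654,162,45])[0])
for k in [list(M)]+[[k] for k in M]: print("grey",k,np.round(fit({n:M[n] for n in k},TUB,26,g),3))
E
```

```text
tcp [368.  288.7 201.9] psi -0.383 tilt [-0.0006 -0.0003] grip 0.998 0.0 t 10.85 F [ 1.1 -0.3  0.9]
(368.1, 289.5, 200, -0.382) -> [ 0.08 -0.02  0.19] rz -0.001
(368.1, 289.5, 36, -0.382) -> [ 9.000e-02 -1.000e-02  1.659e+01] rz -0.001
grey ['top', 'side'] [6.53276e+02 1.60405e+02 1.32900e+00 4.90000e-02]
grey ['top'] [6.53053e+02 1.59939e+02 1.33500e+00 3.90000e-02]
grey ['side'] [6.52323e+02 1.62079e+02 1.32400e+00 5.10000e-02]
```

Emit:
step_arm:
  commands: "1 0.1 0 4 0 0 0;1 0.1 0 8 0 0 0;1 0.1 0 12 0 0 0;1 0.1 0 14.5 0 0 0;1 0.1 0 16 0 0 0;1 0.1 0 16.6 0 0 0;1 0.1 0 16.6 0 0 0;0 0.1 0 16.6 0 0 0;0 0.1 0 16.6 0 0 0;0 0.1 0 16.6 0 0 0;0 0.1 0 16.6 0 0 0;0 0.1 0 16.6 0 0 0;0 0.1 0 16.6 0 0 0;0 0.1 0 16.6 0 0 0;0 0.1 0 16.6 0 0 0;0 0.1 0 16.6 0 0 0"
  newtons: 35

```text
time_s: 12.38
eef_pos: [368.4, 290.4, 37.6]
ee_rot: [0.0, 0.828, 0.56, 0.001]
force: [-0.6, -0.5, 6.9]
grip_width: 0.696
grip_force: 37.6
```

```bash
python3 -c "
from h import *
go((368.3,290.2,200,-.382),(654.6,161.2,190,-.235))"
```

```text
tcp [368.4 290.4  37.6] psi -0.382 tilt [0.0023 0.001 ] grip 0.696 37.6 t 12.3833 F [-0.6 -0.5  6.9]
(368.3, 290.2, 200, -0.382) -> [  0.     0.03 -16.24] rz 0.0
(654.6, 161.2, 190, -0.235) -> [ -1.3   31.41 -15.18] rz -0.147
```

Emit:
step_arm:
  commands: "0 0 0 -2 0 0 0;0 0 0 -6 0 0 0;0 0 0 -10 0 0 0;0 0 0 -14 0 0 0;0 -0.2 4 -15 0 0 -0.05;0 -0.4 8 -15 0 0 -0.1;0 -0.6 12 -15 0 0 -0.147;0 -0.8 16 -15 0 0 -0.147;0 -0.9 20 -15 0 0 -0.147;0 -1 24 -15 0 0 -0.147;0 -1.1 28 -15 0 0 -0.147;0 -1.2 31.4 -15 0 0 -0.147;0 -1.2 31.4 -15 0 0 -0.147;0 -1.2 31.4 -15 0 0 -0.147;0 -1.2 31.4 -15 0 0 -0.147"

```text
time_s: 13.63
eef_pos: [654.0, 162.3, 186.5]
ee_rot: [-0.0, 0.785, 0.619, -0.0]
force: [-0.4, -0.2, -0.7]
grip_width: 0.697
grip_force: 38.9
```

```bash
python3 -c "
from h import *
go((655,162,118,-.235),(655,162,112,-.235))"
```

```text
tcp [654.  162.3 186.5] psi -0.235 tilt [-0.0003  0.0002] grip 0.697 38.9 t 13.6333 F [-0.4 -0.2 -0.7]
(655, 162, 118, -0.235) -> [-0.    0.1   6.85] rz 0.0
(655, 162, 112, -0.235) -> [-0.    0.1   7.45] rz 0.0
```

Emit:
step_arm:
  commands: "0 0 0.1 3 0 0 0;0 0 0.1 5.5 0 0 0;0 0 0.1 6.8 0 0 0;0 0 0.1 7 0 0 0;0 0 0.1 7 0 0 0;0 0 0.1 7 0 0 0;0 0 0.1 7 0 0 0"

```text
time_s: 14.22
eef_pos: [655.9, 162.1, 118.2]
ee_rot: [0.001, 0.785, 0.62, 0.001]
force: [-0.2, -1.5, -1.5]
grip_width: 0.698
grip_force: 39.0
```

```bash
python3 - <<'E'
from h import *
go((655,162,109,-.235),(655,162,100.6,-.235))
p=sense()["eef_pos"]
im=capture("side");u,v=proj("side",[654,162,80])[0].astype(int)
cv2.imwrite("pics/s2.png",cv2.resize(im[v-50:v+50,u-65:u+65,::-1],(780,600),interpolation=cv2.INTER_CUBIC))
E
```

```text
tcp [655.9 162.1 118.2] psi -0.235 tilt [0.0029 0.0002] grip 0.698 39.0 t 14.2167 F [-0.2 -1.5 -1.5]
(655, 162, 109, -0.235) -> [-0.03 -0.09  0.92] rz 0.0
(655, 162, 100.6, -0.235) -> [-0.03 -0.09  1.76] rz 0.0
```

View pics/s2.png

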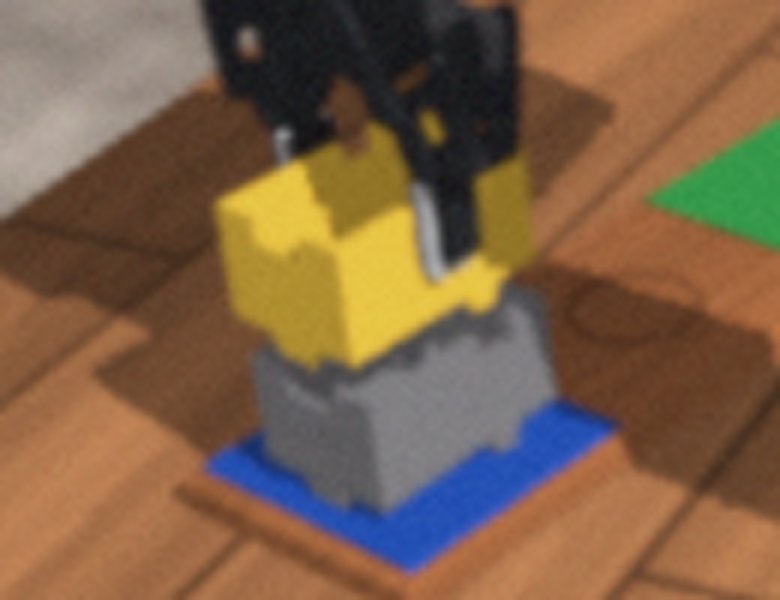

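The picture shows the yellow tub at crop (370,250), held squarely above the grey one at (410,440). Both end lugs face left-front, and the grey tub is on the blue mat. I'll lower it slowly.

Emit:
step_arm:
  commands: "0 0 -0.08 0.5 0 0 0;0 0 -0.08 0.8 0 0 0;0 0 -0.08 1.0 0 0 0;0 0 -0.08 1.2 0 0 0;0 0 -0.08 1.3 0 0 0;0 0 -0.08 1.3 0 0 0;0 0 -0.08 1.3 0 0 0"

```text
time_s: 14.85
eef_pos: [654.7, 161.9, 103.2]
ee_rot: [-0.0, 0.785, 0.619, -0.0]
force: [0.3, 0.3, -1.2]
grip_width: 0.698
grip_force: 39.0
```

Emit:
step_arm:
  commands: "0 0 0 0.1 0 0 0;0 0 0 0.2 0 0 0;0 0 0 0.28 0 0 0;0 0 0 0.28 0 0 0;0 0 0 0.28 0 0 0"

```text
time_s: 15.27
eef_pos: [654.9, 161.8, 100.8]
ee_rot: [0.0, 0.785, 0.619, 0.0]
force: [-1.5, -1.5, 1.7]
grip_width: 0.697
grip_force: 39.2
```

Home. I'll release, rise and head for the bottle.

Emit:
step_arm:
  commands: "1 0 0 0 0 0 0;1 0 0 0 0 0 0;1 0 0 0 0 0 0;1 0 0 0 0 0 0;1 0 0 0 0 0 0;1 0 0 -1 0 0 0;1 0 0 -4 0 0 0;1 0 0 -8 0 0 0;1 0 0 -11.5 0 0 0;1 0 0 -11.5 0 0 0;1 0 0 -11.5 0 0 0"

```text
time_s: 16.18
eef_pos: [655.4, 162.0, 218.6]
ee_rot: [0.001, 0.785, 0.619, 0.002]
force: [0.6, -0.4, -0.9]
grip_width: 1.002
grip_force: 0.0
```

```bash
python3 -c "
from h import *
go((441,-107.8,212,-.235),(441,-107.8,73,-.235))"
```

```text
tcp [655.4 162.  218.6] psi -0.235 tilt [0.0052 0.0004] grip 1.002 0.0 t 16.1833 F [ 0.6 -0.4 -0.9]
(441, -107.8, 212, -0.235) -> [-31.23 -14.57   0.54] rz 0.0
(441, -107.8, 73, -0.235) -> [-31.25 -14.64  14.44] rz 0.0
```

Emit:
step_arm:
  commands: "1 -3.6 -1.7 0.5 0 0 0;1 -7.2 -3.4 0.5 0 0 0;1 -10.8 -5.1 0.5 0 0 0;1 -14.4 -6.8 0.5 0 0 0;1 -18 -8.5 0.5 0 0 0;1 -21.6 -10.2 0.5 0 0 0;1 -25.2 -11.9 0.5 0 0 0;1 -28.8 -13.6 0.5 0 0 0;1 -31.2 -14.6 0.5 0 0 0;1 -31.2 -14.6 0.5 0 0 0;1 -31.2 -14.6 0.5 0 0 0;1 -31.2 -14.6 0.5 0 0 0;1 -31.2 -14.6 0.5 0 0 0"

```text
time_s: 17.27
eef_pos: [440.4, -106.8, 210.2]
ee_rot: [-0.0, 0.785, 0.62, -0.0]
force: [-0.5, -0.3, 0.4]
grip_width: 1.002
grip_force: 0.0
```

```bash
python3 -c "
from h import *
go((441,-107.8,212,-.235),(441,-107.8,74,-.235))"
```

```text
tcp [ 440.4 -106.8  210.2] psi -0.234 tilt [-0.0006  0.0005] grip 1.002 0.0 t 17.2667 F [-0.5 -0.3  0.4]
(441, -107.8, 212, -0.235) -> [-0.09  0.08 -0.18] rz 0.001
(441, -107.8, 74, -0.235) -> [-0.09  0.09 13.62] rz 0.001
```

Emit:
step_arm:
  commands: "1 -0.1 0.1 4 0 0 0;1 -0.1 0.1 8 0 0 0;1 -0.1 0.1 11 0 0 0;1 -0.1 0.1 13 0 0 0;1 -0.1 0.1 13.5 0 0 0;1 -0.1 0.1 13.6 0 0 0;1 -0.1 0.1 13.6 0 0 0;0 -0.1 0.1 13.6 0 0 0;0 -0.1 0.1 13.6 0 0 0;0 -0.1 0.1 13.6 0 0 0;0 -0.1 0.1 13.6 0 0 0;0 -0.1 0.1 13.6 0 0 0;0 -0.1 0.1 13.6 0 0 0;0 -0.1 0.1 13.6 0 0 0;0 -0.1 0.1 13.6 0 0 0;0 -0.1 0.1 13.6 0 0 0;0 -0.1 0.1 13.6 0 0 0"
  newtons: 40

```text
time_s: 18.68
eef_pos: [441.5, -109.1, 75.6]
ee_rot: [0.001, 0.785, 0.619, 0.0]
force: [0.2, -0.1, 5.2]
grip_width: 0.546
grip_force: 40.4
```

```bash
python3 -c "
from h import *
go((441,-107.8,170,-.235),(596,-81.4,170,-.235))"
```

```text
tcp [ 441.5 -109.1   75.6] psi -0.235 tilt [ 0.002 -0.001] grip 0.546 40.4 t 18.6833 F [ 0.2 -0.1  5.2]
(441, -107.8, 170, -0.235) -> [ 0.11 -0.06 -9.44] rz -0.0
(596, -81.4, 170, -0.235) -> [ 6.28 14.4  -9.41] rz -0.0
```

Emit:
step_arm:
  commands: "0 0 0 -2 0 0 0;0 0 0 -5 0 0 0;0 0 0 -9 0 0 0;0 0 0 -9.4 0 0 0;0 1.2 3 -9.4 0 0 0;0 2.6 6 -9.4 0 0 0;0 3.9 9 -9.4 0 0 0;0 5.2 12 -9.4 0 0 0;0 6.2 14.4 -9.4 0 0 0;0 6.2 14.4 -9.4 0 0 0;0 6.2 14.4 -9.4 0 0 0;0 6.2 14.4 -9.4 0 0 0"

```text
time_s: 19.68
eef_pos: [594.6, -81.9, 167.9]
ee_rot: [-0.001, 0.785, 0.619, -0.0]
force: [-0.7, -0.6, -1.8]
grip_width: 0.547
grip_force: 43.3
```

```bash
python3 -c "
from h import *
go((596,-81.4,95,-.235))"
```

```text
tcp [594.6 -81.9 167.9] psi -0.235 tilt [-0.0015  0.0004] grip 0.547 43.3 t 19.6833 F [-0.7 -0.6 -1.8]
(596, -81.4, 95, -0.235) -> [0.08 0.13 7.28] rz 0.0
```

Emit:
step_arm:
  commands: "0 0.1 0.1 3 0 0 0;0 0.1 0.1 5.5 0 0 0;0 0.1 0.1 6.7 0 0 0;0 0.1 0.1 7.1 0 0 0;0 0.1 0.1 7.2 0 0 0;0 0.1 0.1 7.2 0 0 0;0 0.1 0.1 7.3 0 0 0;0 0.1 0.1 7.4 0 0 0;0 0.1 0.1 7.4 0 0 0;0 0.1 0.1 7.4 0 0 0"

```text
time_s: 20.52
eef_pos: [596.6, -81.3, 94.9]
ee_rot: [0.0, 0.785, 0.619, 0.0]
force: [-1.4, -0.5, -2.9]
grip_width: 0.542
grip_force: 43.2
```

Emit:
step_arm:
  commands: "0 0 0 0.1 0 0 0;0 0 0 0.15 0 0 0;0 0 0 0.15 0 0 0;0 0 0 0.15 0 0 0"

```text
time_s: 20.85
eef_pos: [596.8, -81.3, 93.6]
ee_rot: [0.0, 0.785, 0.619, 0.0]
force: [-0.6, -0.2, 5.3]
grip_width: 0.548
grip_force: 43.8
```

Emit:
step_arm:
  commands: "1 0 0 0 0 0 0;1 0 0 0 0 0 0;1 0 0 0 0 0 0;1 0 0 0 0 0 0;1 0 0 0 0 0 0;1 0 0 0 0 0 0;1 0 0 -1 0 0 0;1 0 0 -4 0 0 0;1 0 0 -8 0 0 0;1 0 0 -11 0 0 0;1 0 0 -11 0 0 0;1 0 0 -11 0 0 0"

```text
time_s: 21.85
eef_pos: [597.1, -81.4, 205.2]
ee_rot: [0.002, 0.785, 0.619, 0.001]
force: [-0.2, -0.5, -0.6]
grip_width: 0.997
grip_force: 0.0
```

```bash
python3 - <<'E'
from h import *
go((365,-298,200,-.235))
M=both("jar",np.array([422,264]),np.array([351,166]))
for k in [list(M)]+[[k] for k in M]: print("jar",k,np.round(fit({n:M[n] for n in k},SH["jar"],0,(365,-298),False),3))
E
```

```text
tcp [597.1 -81.4 205.2] psi -0.235 tilt [ 0.0037 -0.0013] grip 0.997 0.0 t 21.85 F [-0.2 -0.5 -0.6]
(365, -298, 200, -0.235) -> [-26.47 -17.53   0.46] rz 0.0
jar ['top', 'side'] [ 3.64832e+02 -2.98598e+02  0.00000e+00  4.30000e-02]
jar ['top'] [ 3.64616e+02 -2.98379e+02  0.00000e+00  4.00000e-02]
jar ['side'] [ 3.64985e+02 -2.98119e+02  0.00000e+00  4.20000e-02]
```

Emit:
step_arm:
  commands: "1 -3.3 -2.2 0.4 0 0 0;1 -6.6 -4.4 0.4 0 0 0;1 -9.9 -6.6 0.4 0 0 0;1 -13.2 -8.8 0.4 0 0 0;1 -16.5 -11 0.4 0 0 0;1 -19.8 -13.2 0.4 0 0 0;1 -23.1 -15.4 0.4 0 0 0;1 -26.5 -17.5 0.4 0 0 0;1 -26.5 -17.5 0.4 0 0 0;1 -26.5 -17.5 0.4 0 0 0;1 -26.5 -17.5 0.4 0 0 0;1 -26.5 -17.5 0.4 0 0 0"

```text
time_s: 23.05
eef_pos: [365.3, -297.3, 198.6]
ee_rot: [-0.0, 0.785, 0.62, 0.0]
force: [0.2, 0.7, -0.8]
grip_width: 1.0
grip_force: 0.0
```

```bash
python3 -c "
from h import *
go((364.8,-298.3,36,-.235))"
```

```text
tcp [ 365.3 -297.3  198.6] psi -0.234 tilt [-0.0004  0.0009] grip 1.0 0.0 t 23.05 F [ 0.2  0.7 -0.8]
(364.8, -298.3, 36, -0.235) -> [-1.200e-01 -1.000e-02  1.626e+01] rz 0.001
```

Emit:
step_arm:
  commands: "1 -0.1 0 4 0 0 0;1 -0.1 0 8 0 0 0;1 -0.1 0 12 0 0 0;1 -0.1 0 14.5 0 0 0;1 -0.1 0 16 0 0 0;1 -0.1 0 16.3 0 0 0;1 -0.1 0 16.3 0 0 0;0 -0.1 0 16.3 0 0 0;0 -0.1 0 16.3 0 0 0;0 -0.1 0 16.3 0 0 0;0 -0.1 0 16.3 0 0 0;0 -0.1 0 16.3 0 0 0;0 -0.1 0 16.3 0 0 0;0 -0.1 0 16.3 0 0 0;0 -0.1 0 16.3 0 0 0;0 -0.1 0 16.3 0 0 0;0 -0.1 0 16.3 0 0 0"
  newtons: 40

```text
time_s: 24.47
eef_pos: [365.0, -299.6, 37.4]
ee_rot: [0.001, 0.785, 0.619, 0.0]
force: [0.8, 3.6, 8.0]
grip_width: 0.599
grip_force: 41.0
```

```bash
python3 -c "
from h import *
go((625.3,40.2,200,-.235))"
```

```text
tcp [ 365.  -299.6   37.4] psi -0.235 tilt [ 0.0017 -0.0017] grip 0.599 41.0 t 24.4667 F [0.8 3.6 8. ]
(625.3, 40.2, 200, -0.235) -> [ 39.09  17.43 -16.28] rz -0.0
```

Emit:
step_arm:
  commands: "0 0 0 -2 0 0 0;0 0 0 -6 0 0 0;0 0 0 -10 0 0 0;0 0 0 -14 0 0 0;0 0 0 -16.5 0 0 0;0 3.6 1.6 -16.5 0 0 0;0 7.2 3.2 -16.5 0 0 0;0 10.8 4.8 -16.5 0 0 0;0 14.4 6.4 -16.5 0 0 0;0 18 8 -16.5 0 0 0;0 21.6 9.6 -16.5 0 0 0;0 25.2 11.2 -16.5 0 0 0;0 28.8 12.8 -16.5 0 0 0;0 32.4 14.4 -16.5 0 0 0;0 36 16 -16.5 0 0 0;0 39.1 17.4 -16.5 0 0 0;0 39.1 17.4 -16.5 0 0 0;0 39.1 17.4 -16.5 0 0 0;0 39.1 17.4 -16.5 0 0 0;0 39.1 17.4 -16.5 0 0 0"

```text
time_s: 26.13
eef_pos: [624.2, 39.6, 201.3]
ee_rot: [0.0, 0.785, 0.619, -0.0]
force: [0.5, -0.8, -1.9]
grip_width: 0.592
grip_force: 43.1
```

```bash
python3 -c "
from h import *
go((625.2,40.2,54,-.235))"
```

```text
tcp [624.2  39.6 201.3] psi -0.236 tilt [-0.0001 -0.0002] grip 0.592 43.1 t 26.1333 F [ 0.5 -0.8 -1.9]
(625.2, 40.2, 54, -0.235) -> [ 0.08  0.08 14.73] rz -0.001
```

Emit:
step_arm:
  commands: "0 0.1 0.1 4 0 0 0;0 0.1 0.1 8 0 0 0;0 0.1 0.1 11.5 0 0 0;0 0.1 0.1 13.5 0 0 0;0 0.1 0.1 14.4 0 0 0;0 0.1 0.1 14.7 0 0 0;0 0.1 0.1 14.7 0 0 0;0 0.1 0.1 14.8 0 0 0;0 0.1 0.1 14.8 0 0 0;0 0.1 0.1 14.8 0 0 0"

```text
time_s: 26.97
eef_pos: [626.4, 41.2, 54.3]
ee_rot: [0.001, 0.785, 0.619, 0.001]
force: [-0.0, 0.6, -1.9]
grip_width: 0.595
grip_force: 43.0
```

Emit:
step_arm:
  commands: "0 0 -0.05 0.1 0 0 0;0 0 -0.05 0.2 0 0 0;0 0 -0.05 0.2 0 0 0;0 0 -0.05 0.2 0 0 0"

```text
time_s: 27.3
eef_pos: [625.7, 41.4, 52.4]
ee_rot: [0.0, 0.785, 0.619, 0.0]
force: [-3.0, -0.0, 7.4]
grip_width: 0.594
grip_force: 43.9
```

Emit:
step_arm:
  commands: "1 0 0 0 0 0 0;1 0 0 0 0 0 0;1 0 0 0 0 0 0;1 0 0 0 0 0 0;1 0 0 0 0 0 0;1 0 0 0 0 0 0;1 0 0 -1 0 0 0;1 0 0 -4 0 0 0;1 0 0 -8 0 0 0;1 0 0 -12 0 0 0;1 0 0 -16 0 0 0;1 0 -4 -18 0 0 0;1 0 -8 -18 0 0 0;1 0 -12 -18 0 0 0;1 0 -16 -18 0 0 0;1 0 -20 -18 0 0 0;1 0 -24 -18 0 0 0;1 0 -24 -18 0 0 0;1 0 -24 -18 0 0 0;1 0 -24 -18 0 0 0"

```text
time_s: 28.97
eef_pos: [392.6, 97.2, 231.9]
ee_rot: [0.001, 0.785, 0.619, 0.001]
force: [-0.0, 0.9, 0.0]
grip_width: 0.994
grip_force: 0.0
```

```bash
python3 - <<'E'
from h import *
go()
P=lambda p:(proj("top",p)[0],proj("side",p)[0])
for l,s,z,p in(("grey_tub","tub",26,(654.3,161.6,1.336)),("yellow_tub","tub",71,(654.3,161.6,1.336)),("bottle","bottle",18,(596,-81.4,0)),("jar","jar",15,(625,40,0))):
    M=both(l,*P([p[0],p[1],z+30]))
    if s!="tub" or l=="yellow_tub": 
        for k in [list(M)]+[[k] for k in M]:
            print(l,k,np.round(fit({n:M[n] for n in k},SH[s],z,p,s=="tub"),3))
            if s=="tub":print("  if 8 up",np.round(fit({n:M[n] for n in k},SH[s],z+8,p,True),3))
t=capture("top")[110:240,170:380,::-1];s=capture("side")[130:290,130:330,::-1]
cv2.imwrite("pics/end.png",np.hstack([cv2.resize(t,(400,400*130//210),interpolation=cv2.INTER_CUBIC),cv2.resize(s[:124],(400,400*130//210),interpolation=cv2.INTER_CUBIC)]))
cv2.imwrite("pics/end2.png",cv2.resize(s,(800,600)))
E
```

```text
tcp [392.6  97.2 231.9] psi -0.235 tilt [ 0.0021 -0.0001] grip 0.994 0.0 t 28.9667 F [-0.   0.9  0. ]
yellow_tub ['top', 'side'] [6.53450e+02 1.61713e+02 1.33900e+00 4.00000e-02]
  if 8 up [6.50886e+02 1.61419e+02 1.33000e+00 1.36000e-01]
yellow_tub ['top'] [6.53411e+02 1.61221e+02 1.33600e+00 3.30000e-02]
  if 8 up [6.50828e+02 1.59831e+02 1.33300e+00 4.20000e-02]
yellow_tub ['side'] [6.53407e+02 1.62873e+02 1.31600e+00 4.10000e-02]
  if 8 up [6.44896e+02 1.74489e+02 1.33700e+00 5.60000e-02]
bottle ['top', 'side'] [ 5.9701e+02 -8.0071e+01  0.0000e+00  8.4000e-02]
bottle ['top'] [ 5.9606e+02 -8.0295e+01  0.0000e+00  5.4000e-02]
bottle ['side'] [ 5.98013e+02 -7.94920e+01  0.00000e+00  9.60000e-02]
jar ['top', 'side'] [6.24778e+02 4.28440e+01 0.00000e+00 6.10000e-02]
jar ['top'] [6.2396e+02 4.2559e+01 0.0000e+00 3.9000e-02]
jar ['side'] [6.24587e+02 4.47270e+01 0.00000e+00 5.90000e-02]
```

View pics/end2.png

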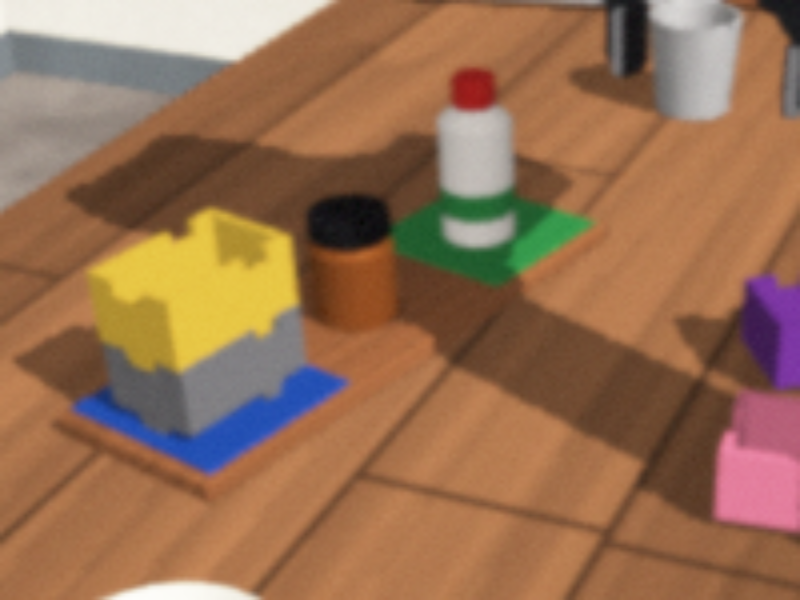

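View pics/end.png

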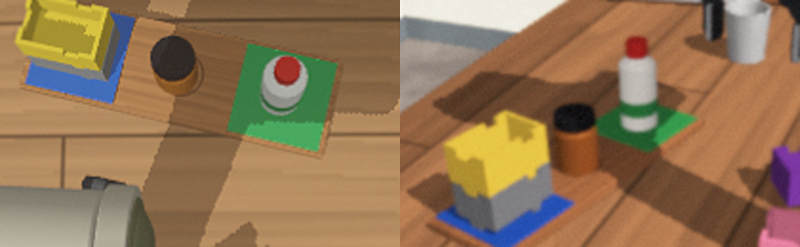

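The side crop shows the yellow tub flush on the grey one at (200,320), with its lugs in the notches and the pair on the blue mat. The jar stands upright at (350,260) in the middle of the board, and the bottle is on the green mat at (478,160). The fits put the jar about 3 mm and the bottle about 1 mm from their targets. The arm is clear, so I'll hand in.

```bash
python3 -c "
from rig import *
print(finish_job())"
```

```text
the job is handed in; nothing more can be done
None
```

I handed the job in with the board laid out as asked: yellow tub seated on the grey one on the blue mat, bottle on the green mat, jar on the ring, each about 1–3 mm from its target by camera, and the bowl and cup never approached; the judge's verdict was not shown.

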